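# Wind up the round strainer basket

### The job

Two drained strainer wells stand on the counter, each with a basket and a crank on top of its column. Take hold of the crank knob of the well with the round basket and wind it clockwise, seen from above, through its full turns until the crank comes to its stop and the round basket is all the way up; then let go. Raise the basket only by its crank, without touching the basket itself, and leave the crank of the square basket where it is.

Things in the scene. Friction and masses are not known exactly. Their poses are not given: they have to be found in the camera images.
- round_hub (a point): On the upright axis of the ROUND basket's crank, level with the middle of its knob (263 mm up). Turns with the crank: x points along the arm to the knob's axis, 55 mm away; z up. Knob: upright black cylinder, 24 mm across, 50 mm tall, spins freely on its pin, so the hand need not turn. The steel arm (16 mm wide) has its top 25 mm lower; it sits on a column 50 mm square at the near end of the well.
- round_crank (a joint): Angle of that crank, rad; grows clockwise seen from above. Stops at 0 (basket down) and 14.14 (basket fully up, 2.25 turns). Begins between 0 and 1.5. Takes about 3 N at the knob and stays where it is left.
- round_basket: Round steel wire basket, 140 mm across, 85 mm deep, in the round hole of its steel case (330 x 200 mm, 120 mm high), 155 mm beyond the crank's axis. Origin: centre of its underside, z up; 43 mm above the counter with the crank at 0, 133 mm at the upper stop. Even when up it stays below the crank's arm.
- square_grip (a point): Middle of the knob of the other well, alike but with a SQUARE basket (140 x 140 mm) in a square hole. The two wells stand side by side, either one on the left. This crank must be left where it is.

How it is judged:
By the outcome, as a careful person would: the job done as asked, in the order asked, and still so for the second after the job is handed in, with the robot touching nothing.
It also fails if it takes over 58 s, if anything falls off the work surface, if the arm or the gripper's body presses on something with over 40 N, if the wrist force passes 120 N, or if a joint passes its speed limit or range.

### The arm

A 6-joint arm with a two-finger parallel gripper is mounted at the origin on the work surface. World frame = base frame: x ahead of the robot, y to its left, z up, the work surface at z = 0. Lengths are in m, angles in rad, forces in N, time in s.
With the tool pointing down it reaches from about 0.35 to 0.975 m from the base axis. Payload 4.9 kg.
Tool frame: the origin (TCP) lies on the centre line of the jaws, within the pads' length; the fingertips stand manip.tip_reach ahead of it and the grasp point (between the pads) is the TCP (manip.tip_reach is the distance from the TCP to the fingertips, in m); z points along the fingers, y is the line along which they close (so a half turn about z gives the same grasp; the last joint's range is limited). The gripper opens to 85 mm and grips with 20 to 120 N. Pads are 22 mm wide; open, the fingers measure 114 mm over their backs; the gripper's body (76 mm by 85 mm) begins 54 mm behind the grasp point. The pads swing forward as they close: fully open they stand 13 mm farther back than shut.
Start: joints at [-1.427, 0.053, 1.613, -0, 1.476, -0.119], TCP at [0.162, -0.604, 0.25] pointing down, gripper open.
Joint ranges: [-3.01, 3.01], [-1.01, 2.22], [0.06, 2.58], [-1.02, 4.17], [0.09, 2.62], [-3.14, 3.14]. Speed limits (rad/s): [2.57, 2.57, 3.14, 3.14, 3.14, 3.14].

### API

Orientations are given as a unit quaternion [w, x, y, z].
In Python, from plant import manip gives the robot as it stands. The module is installed in compiled form; this text tells all that it offers.
- The arm moves only by the tool move_arm, never from a script. Its argument "rows" is a list of rows, each a list of 7 numbers: the shift along the tool's x, y, z in cm, then the turn, a rotation vector about the tool's x, y, z in degrees, then the opening, from -1 (shut) to 1 (fully open). In form: [[tx, ty, tz, ax, ay, az, jaw], ...]. A call has 1 to 20 rows; each row shifts and turns the commanded pose from where the row before left it, along the tool's axes as they then stand; what a row does not reach is not made up. A row lasts 1/12 s, in which the tool goes at most 41.7 mm and 7.16 degrees, less where a joint would pass 70% of its speed; a pose out of reach is approached as far as the arm can. A call is refused whole if a number of a shift passes 4.17 or a number of a turn 7.16, either way. A call with a gripper value outside its range is refused whole. The fingers move at their own pace and stop on an object; the grip force is fixed at half the most. Time passes only in rows, so rows that do not move let the fingers close. It gives the time, the measured TCP pose, the force, the opening and the grip force at its end, in the units of the state.
- manip.state(): the state, without advancing time (a new reading comes with each control period).
- manip.grab_frame(name): name is "scene" or "top" or "wrist"; returns a dict with "img" (384x512x3 uint8, blue, green, red), "mtx" (3x3 intrinsics, pixels), "R" (3x3) and "t" (3): a world point X has camera coordinates R X + t. Camera axes: x right, y down, z forward; pixel columns grow to the right and rows downward; lengths in m; the calibration is good to about 2 mm. A picture is of the moment at which its call begins. There is no depth.
- manip.job_done(): hands the job in; it is judged then, once.
The state is a dict: "time": time; "joint_pos": joint angles; "joint_vel": joint speeds; "joint_efforts": joint torques, N m; "tool_pos": TCP position; "tool_rot": TCP orientation; "contact_force": force on the tool from outside, world axes, zero at the start; "ft_torque": the same for the moment, N m; "gripper_width": opening from 0.0 (shut) to 1.0 (fully open); "grasp_force": force on a finger pad.
Only numpy, scipy, OpenCV 4.12 (cv2) and the standard library are available. Lean on these libraries where they do the work, as an engineer would, in place of code of your own. Each camera call takes 0.05 s, during which the arm holds its last target. There are 200 camera calls.

## Working session

There is one attempt and no reset: what is moved stays moved. The work goes in short steps, Python scripts to look and compute and a tool call to move; the robot and the scene stay as the last step left them, time stands still between calls to the robot, and variables do not carry over. Pictures are saved under pics/ and viewed, at most 10 in all, crops included, and the job is handed in when it is done.

Besides the shell and the picture viewer there is one more tool, called after "Emit:" as name(argument=value, ...), one argument or row to a line, values as JSON. move_arm: Moves the arm, as the interface text tells. Its arguments: {"type":"object","properties":{"rows":{"type":"array","items":{"type":"array","items":{"type":"number"}}}},"required":["rows"]}

```bash
mkdir -p pics; python3 - <<'E'
from plant import manip
import cv2,numpy as np,pickle
s=manip.state();print(s['time'],s['tool_pos'],s['tool_rot'],manip.tip_reach)
d={}
for n in('scene','top'):
    f=manip.grab_frame(n);d[n]=f;cv2.imwrite(f'pics/{n}0.png',f['img']);print(n,f['mtx'].tolist(),(-f['R'].T@f['t']).tolist())
pickle.dump(d,open('f0.pkl','wb'))
E
```

```text
0.0 [ 0.16228752 -0.60295734  0.24907331] [-1.02238374e-03  9.91378548e-01  1.31024919e-01 -1.54946393e-05] 0.019
scene [[373.40152349636315, 0.0, 255.5169575376389], [0.0, 373.40152349636315, 185.96372258413814], [0.0, 0.0, 1.0]] [1.2878749479271587, -0.08805005899425683, 0.746715652759891]
top [[347.7180356134077, 0.0, 257.5755174473686], [0.0, 347.7180356134077, 185.1100859129656], [0.0, 0.0, 1.0]] [0.41843975694287927, -0.015344278921506064, 1.03326748902692]
```

View pics/top0.png

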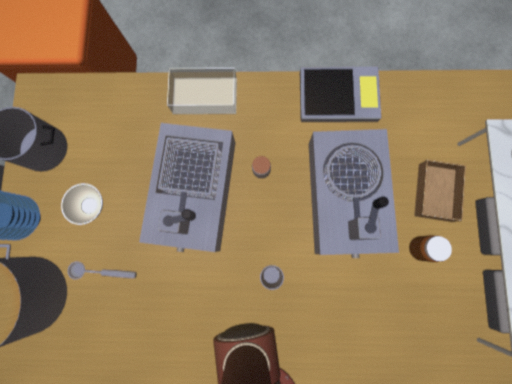

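View pics/scene0.png

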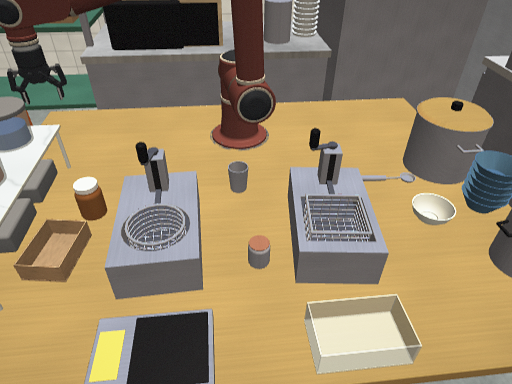

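The round well is on the right (y<0) in the top view, with its knob near px (380,202), and at (142,154) in the scene view. Next I'll enlarge both areas.

```bash
cat > h.py <<'E'
import numpy as np
def ray(f,u,v):
    c=-f['R'].T@f['t']; d=f['R'].T@np.linalg.solve(f['mtx'],[u,v,1.]); return c,d
def atz(f,u,v,z):
    c,d=ray(f,u,v); return c+d*(z-c[2])/d[2]
def proj(f,X):
    p=f['mtx']@(f['R']@np.asarray(X)+f['t']); return p[:2]/p[2]
def tri(a,b):
    A=np.zeros((3,3));B=np.zeros(3)
    for c,d in(a,b):
        d=d/np.linalg.norm(d);P=np.eye(3)-np.outer(d,d);A+=P;B+=P@c
    return np.linalg.solve(A,B)
E
python3 - <<'E'
import pickle,cv2,numpy as np
from h import *
d=pickle.load(open('f0.pkl','rb'))
t=d['top']['img'][120:260,305:405];s=d['scene']['img'][130:270,110:210]
c=np.hstack([cv2.resize(x,None,fx=4,fy=4,interpolation=cv2.INTER_CUBIC) for x in(t,s)])
cv2.imwrite('pics/crop.png',c)
for n,r in(('top',(340,180,405,260)),('scene',(125,130,160,180))):
    im=d[n]['img'].max(2);u0,v0,u1,v1=r
    m=(im[v0:v1,u0:u1]<45).astype(np.uint8);k,l,st,ce=cv2.connectedComponentsWithStats(m)
    for i in range(1,k):
        if st[i,4]>15:print(n,st[i]+[u0,v0,0,0,0],ce[i]+[u0,v0])
print(atz(d['top'],380,202,.263))
E
```

```text
top [373 198  14  10 101] [379.81188119 202.57425743]
scene [136 143  12  21 190] [141.83157895 152.59473684]
scene [150 161  10  19 115] [154.51304348 169.93043478]
[ 0.51679976 -0.26745498  0.263     ]
```

View pics/crop.png

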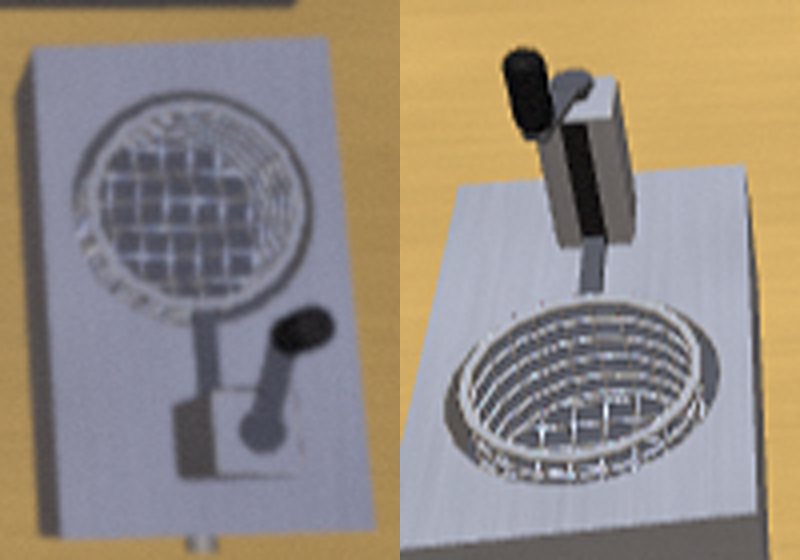

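```bash
python3 - <<'E'
import pickle
from h import *
np.set_printoptions(precision=4,suppress=True)
d=pickle.load(open('f0.pkl','rb'));T,S=d['top'],d['scene']
k=tri(ray(T,379.8,202.3),ray(S,141.8,152.6));h=tri(ray(T,371,228),ray(S,153.2,150.7))
print('knob',k,atz(T,379.8,202.3,.263),atz(S,141.8,152.6,.263));print('hub',h,atz(T,371,228,.238),atz(S,153.2,150.7,.238))
print('dist',np.hypot(*(k-h)[:2]),np.degrees(np.arctan2(*(k-h)[1::-1])))
c=[atz(T,u,v,.12)for u,v in((313.75,131.75),(386.75,130),(398.75,252.5),(320.5,254.5))]
for i in range(4):print(c[i],np.linalg.norm(c[i]-c[i-1]))
ax=(c[0]+c[1]-c[2]-c[3])[:2];ax/=np.linalg.norm(ax);m=np.mean(c,0);print('axis',ax,'centre',m)
print('hub rel',(h[:2]-m[:2])@ax,np.cross(ax,h[:2]-m[:2]))
b=atz(T,305+193/4,120+200/4,.128);print('basket rim centre',b,np.linalg.norm(b[:2]-h[:2]),'hub pred',b[:2]-.155*ax)
E
```

```text
knob [ 0.5163 -0.2668  0.2614] [ 0.5161 -0.267   0.263 ] [ 0.5192 -0.2654  0.263 ]
hub [ 0.4612 -0.252   0.2311] [ 0.4609 -0.2522  0.238 ] [ 0.4733 -0.2474  0.238 ]
dist 0.05706110156137352 -15.047674646751657
[ 0.7278 -0.1455  0.12  ] 0.32895435522034067
[ 0.7323 -0.3434  0.12  ] 0.19796541459645792
[ 0.4052 -0.3546  0.12  ] 0.32724767385643566
[ 0.399  -0.1553  0.12  ] 0.19939774050057094
axis [0.9995 0.032 ] centre [ 0.5661 -0.2497  0.12  ]
hub rel -0.10492881959616049 0.0010870979510240499
basket rim centre [ 0.6192 -0.2461  0.128 ] 0.1580953015807537 hub pred [ 0.4643 -0.2511]<stdin>:11: DeprecationWarning: Arrays of 2-dimensional vectors are deprecated. Use arrays of 3-dimensional vectors instead. (deprecated in NumPy 2.0)
```

Two views agree on the knob: (0.516, -0.267, 0.261), with the hub at (0.462, -0.252), radius 0.057 and the case size as given. Next I'll square up the tool and move above the knob.

Emit:
move_arm(
  rows=[
    [0,0,-3.5,0,0,5,1],
    [0,0,-3.5,0,0,5,1],
    [0,0,-3.5,0,0,5,1],
    [2.2,-2.1,0,0,0,0,1],
    [2.2,-2.1,0,0,0,0,1],
    [2.2,-2.1,0,0,0,0,1],
    [2.2,-2.1,0,0,0,0,1],
    [2.2,-2.1,0,0,0,0,1],
    [2.2,-2.1,0,0,0,0,1],
    [2.2,-2.1,0,0,0,0,1],
    [2.2,-2.1,0,0,0,0,1],
    [2.2,-2.1,0,0,0,0,1],
    [2.2,-2.1,0,0,0,0,1],
    [2.2,-2.1,0,0,0,0,1],
    [2.2,-2.1,0,0,0,0,1],
    [2.2,-2.1,0,0,0,0,1],
    [2.2,-2.1,0,0,0,0,1],
    [2.2,-2.1,0,0,0,0,1],
    [2.2,-2.1,0,0,0,0,1],
    [0,0,0,0,0,0,1],
  ],
)

```text
time: 1.77
tool_pos: [0.5165, -0.2636, 0.3544]
tool_rot: [-0.001, 1.0, 0.003, 0.0]
contact_force: [-0.1, -0.6, -0.0]
gripper_width: 1.0
grasp_force: 0.0
```

```bash
python3 - <<'E'
from plant import manip
from h import *
import cv2
f=manip.grab_frame('wrist');im=f['img'].copy()
print(-f['R'].T@f['t'])
for z in(.238,.288):
    p=proj(f,[.516,-.267,z]);print(p);cv2.circle(im,tuple(int(round(x))for x in p),3,(0,255,0),1)
p=proj(f,[.462,-.252,.238]);cv2.circle(im,tuple(int(round(x))for x in p),3,(0,0,255),1)
cv2.imwrite('pics/w1.png',im)
E
```

```text
[ 0.5872677  -0.26311448  0.47757179]
[261.18400002 194.69774346]
[262.07312904 214.08642272]
```

View pics/w1.png

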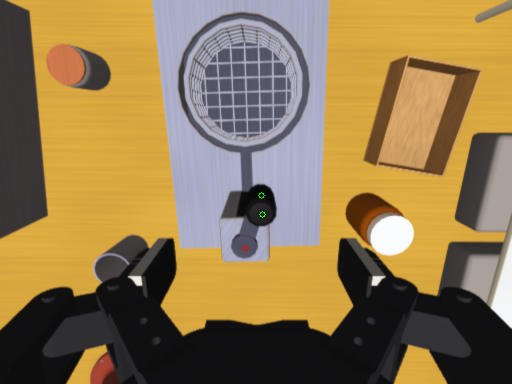

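The wrist view confirms it: the predicted knob marks (262,214) and (261,195) lie on the knob, and the hub mark (246,248) is on the disc. I'll descend and close.

Emit:
move_arm(
  rows=[
    [0,0.3,2.2,0,0,0,1],
    [0,0,2.2,0,0,0,1],
    [0,0,2.2,0,0,0,1],
    [0,0,2.1,0,0,0,1],
    [0,0,0,0,0,0,1],
    [0,0,0,0,0,0,-1],
    [0,0,0,0,0,0,-1],
    [0,0,0,0,0,0,-1],
    [0,0,0,0,0,0,-1],
    [0,0,0,0,0,0,-1],
    [0,0,0,0,0,0,-1],
    [0,0,0,0,0,0,-1],
    [0,0,0,0,0,0,-1],
  ],
)

```text
time: 2.9
tool_pos: [0.5145, -0.27, 0.2703]
tool_rot: [0.0, 1.0, 0.001, 0.001]
contact_force: [-0.8, 3.2, 6.1]
gripper_width: 0.261
grasp_force: 58.6
```

Emit:
move_arm(
  rows=[
    [-0.34,0.9,0,0,0,0,-1],
    [-0.49,0.82,0,0,0,0,-1],
    [-0.63,0.72,0,0,0,0,-1],
    [-0.75,0.6,0,0,0,0,-1],
    [-0.84,0.47,0,0,0,0,-1],
    [-0.91,0.31,0,0,0,0,-1],
    [0,0,0,0,0,0,-1],
  ],
)

```text
time: 3.48
tool_pos: [0.4739, -0.3056, 0.2701]
tool_rot: [-0.004, 1.0, 0.001, -0.0]
contact_force: [-5.0, 14.2, 9.5]
gripper_width: 0.26
grasp_force: 59.3
```

Emit:
move_arm(
  rows=[
    [-0.95,0.05,0,0,0,0,-1],
    [-0.96,-0.07,0,0,0,0,-1],
    [-0.94,-0.18,0,0,0,0,-1],
    [-0.9,-0.34,0,0,0,0,-1],
    [-0.82,-0.49,0,0,0,0,-1],
    [-0.72,-0.63,0,0,0,0,-1],
    [-0.6,-0.75,0,0,0,0,-1],
    [-0.47,-0.84,0,0,0,0,-1],
    [-0.31,-0.91,0,0,0,0,-1],
    [-0.15,-0.95,0,0,0,0,-1],
    [0,0,0,0,0,0,-1],
  ],
)

```text
time: 4.4
tool_pos: [0.4078, -0.2569, 0.2703]
tool_rot: [0.001, 1.0, 0.001, 0.003]
contact_force: [4.2, 2.3, 4.3]
gripper_width: 0.263
grasp_force: 59.0
```

Emit:
move_arm(
  rows=[
    [0.02,-0.96,0,0,0,0,-1],
    [0.18,-0.94,0,0,0,0,-1],
    [0.34,-0.9,0,0,0,0,-1],
    [0.49,-0.82,0,0,0,0,-1],
    [0.63,-0.72,0,0,0,0,-1],
    [0.75,-0.6,0,0,0,0,-1],
    [0.84,-0.47,0,0,0,0,-1],
    [0.91,-0.31,0,0,0,0,-1],
    [0.95,-0.15,0,0,0,0,-1],
    [0.96,0.02,0,0,0,0,-1],
    [0.94,0.18,0,0,0,0,-1],
    [0.9,0.34,0,0,0,0,-1],
    [0.82,0.49,0,0,0,0,-1],
    [0.72,0.63,0,0,0,0,-1],
    [0.6,0.75,0,0,0,0,-1],
    [0.47,0.84,0,0,0,0,-1],
    [0.31,0.91,0,0,0,0,-1],
    [0.15,0.95,0,0,0,0,-1],
    [-0.02,0.96,0,0,0,0,-1],
    [-0.18,0.94,0,0,0,0,-1],
  ],
)

```text
time: 6.07
tool_pos: [0.5153, -0.2678, 0.2702]
tool_rot: [-0.001, 1.0, 0.001, 0.001]
contact_force: [-0.2, 5.1, 7.6]
gripper_width: 0.266
grasp_force: 59.7
```

Emit:
move_arm(
  rows=[
    [-0.34,0.9,0,0,0,0,-1],
    [-0.49,0.82,0,0,0,0,-1],
    [-0.63,0.72,0,0,0,0,-1],
    [-0.75,0.6,0,0,0,0,-1],
    [-0.84,0.47,0,0,0,0,-1],
    [-0.91,0.31,0,0,0,0,-1],
    [-0.95,0.15,0,0,0,0,-1],
    [-0.96,-0.02,0,0,0,0,-1],
    [-0.94,-0.18,0,0,0,0,-1],
    [-0.9,-0.34,0,0,0,0,-1],
    [-0.82,-0.49,0,0,0,0,-1],
    [-0.72,-0.63,0,0,0,0,-1],
    [-0.6,-0.75,0,0,0,0,-1],
    [-0.47,-0.84,0,0,0,0,-1],
    [-0.31,-0.91,0,0,0,0,-1],
    [-0.15,-0.95,0,0,0,0,-1],
    [0.02,-0.96,0,0,0,0,-1],
    [0.18,-0.94,0,0,0,0,-1],
    [0.34,-0.9,0,0,0,0,-1],
    [0.49,-0.82,0,0,0,0,-1],
  ],
)

```text
time: 7.73
tool_pos: [0.4164, -0.2216, 0.2703]
tool_rot: [0.002, 1.0, 0.0, -0.0]
contact_force: [-3.3, -2.7, 8.5]
gripper_width: 0.266
grasp_force: 59.7
```

Emit:
move_arm(
  rows=[
    [0.63,-0.72,0,0,0,0,-1],
    [0.75,-0.6,0,0,0,0,-1],
    [0.84,-0.47,0,0,0,0,-1],
    [0.91,-0.31,0,0,0,0,-1],
    [0.95,-0.15,0,0,0,0,-1],
    [0.96,0.02,0,0,0,0,-1],
    [0.94,0.18,0,0,0,0,-1],
    [0.9,0.34,0,0,0,0,-1],
    [0.82,0.49,0,0,0,0,-1],
    [0.72,0.63,0,0,0,0,-1],
    [0.6,0.75,0,0,0,0,-1],
    [0.47,0.84,0,0,0,0,-1],
    [0.31,0.91,0,0,0,0,-1],
    [0,0,0,0,0,0,-1],
  ],
)

```text
time: 8.9
tool_pos: [0.5165, -0.2404, 0.2703]
tool_rot: [0.0, 1.0, 0.001, 0.002]
contact_force: [4.7, -0.0, 5.5]
gripper_width: 0.264
grasp_force: 59.5
```

Emit:
move_arm(
  rows=[
    [0.15,0.95,0,0,0,0,-1],
    [-0.02,0.96,0,0,0,0,-1],
    [-0.18,0.94,0,0,0,0,-1],
    [-0.15,0.46,0,0,0,0,-1],
    [-0.19,0.44,0,0,0,0,-1],
    [0,0,0,0,0,0,-1],
  ],
)

```text
time: 9.4
tool_pos: [0.5111, -0.2776, 0.2702]
tool_rot: [-0.0, 1.0, 0.0, 0.001]
contact_force: [-0.7, 1.2, 8.4]
gripper_width: 0.259
grasp_force: 59.8
```

Emit:
move_arm(
  rows=[
    [-0.23,0.42,0,0,0,0,-1],
    [-0.27,0.4,0,0,0,0,-1],
    [-0.3,0.38,0,0,0,0,-1],
    [-0.33,0.35,0,0,0,0,-1],
    [0,0,0,0,0,0,-1],
  ],
)

```text
time: 9.82
tool_pos: [0.4995, -0.2923, 0.2702]
tool_rot: [-0.001, 1.0, 0.001, 0.0]
contact_force: [-2.0, 4.1, 8.9]
gripper_width: 0.259
grasp_force: 59.8
```

Emit:
move_arm(
  rows=[
    [-0.36,0.32,0,0,0,0,-1],
    [-0.39,0.29,0,0,0,0,-1],
    [-0.41,0.25,0,0,0,0,-1],
    [-0.43,0.21,0,0,0,0,-1],
    [0,0,0,0,0,0,-1],
  ],
)

```text
time: 10.23
tool_pos: [0.4838, -0.3023, 0.2702]
tool_rot: [-0.002, 1.0, 0.001, 0.001]
contact_force: [-0.8, 6.0, 9.0]
gripper_width: 0.266
grasp_force: 59.8
```

Emit:
move_arm(
  rows=[
    [-0.45,0.16,0,0,0,0,-1],
    [-0.46,0.12,0,0,0,0,-1],
    [-0.47,0.08,0,0,0,0,-1],
    [0,0,0,0,0,0,-1],
  ],
)

```text
time: 10.57
tool_pos: [0.4703, -0.3059, 0.2702]
tool_rot: [-0.001, 1.0, 0.001, 0.001]
contact_force: [0.1, 6.3, 8.4]
gripper_width: 0.259
grasp_force: 59.8
```

Emit:
move_arm(
  rows=[
    [-0.48,0.05,0,0,0,0,-1],
    [-0.48,0.01,0,0,0,0,-1],
    [-0.48,-0.03,0,0,0,0,-1],
    [0,0,0,0,0,0,-1],
  ],
)

```text
time: 10.9
tool_pos: [0.4631, -0.3063, 0.2705]
tool_rot: [0.0, 1.0, 0.002, 0.012]
contact_force: [30.4, 2.9, -1.9]
gripper_width: 0.265
grasp_force: 59.4
```

The crank stops at x=0.463, which is 88° to the well axis, with 30 N of resistance. That fits the 2.25-turn stop. I'll ease the push, open, and rise straight up.

Emit:
move_arm(
  rows=[
    [0.3,0,0,0,0,0,-1],
    [0.2,0,0,0,0,0,-1],
    [0,0,0,0,0,0,-1],
    [0,0,0,0,0,0,1],
    [0,0,0,0,0,0,1],
    [0,0,0,0,0,0,1],
    [0,0,0,0,0,0,1],
    [0,0,0,0,0,0,1],
    [0,0,0,0,0,0,1],
    [0,0,0,0,0,0,1],
    [0,0,0,0,0,0,1],
    [0,0,-2,0,0,0,1],
    [0,0,-3,0,0,0,1],
    [0,0,-3,0,0,0,1],
    [0,0,-3,0,0,0,1],
    [0,0,-3,0,0,0,1],
    [0,0,0,0,0,0,1],
  ],
)

```text
time: 12.32
tool_pos: [0.4614, -0.3089, 0.4167]
tool_rot: [0.004, 1.0, 0.0, 0.005]
contact_force: [0.3, -0.7, 1.2]
gripper_width: 1.0
grasp_force: 0.0
```

```bash
python3 - <<'E'
from plant import manip
from h import *
import cv2
a=manip.grab_frame('wrist');s=manip.grab_frame('scene')
im=a['img'].copy()
p=proj(a,[.4637,-.307,.288]);print(p);cv2.circle(im,tuple(int(round(x))for x in p),3,(0,255,0),1)
c=cv2.resize(s['img'][110:300,90:390],(400,253),interpolation=cv2.INTER_CUBIC)
im=cv2.resize(im,(400,300));im[-1]=255
cv2.imwrite('pics/end.png',np.vstack([im,c]))
E
```

```text
[254.04171527 189.3483139 ]
```

View pics/end.png

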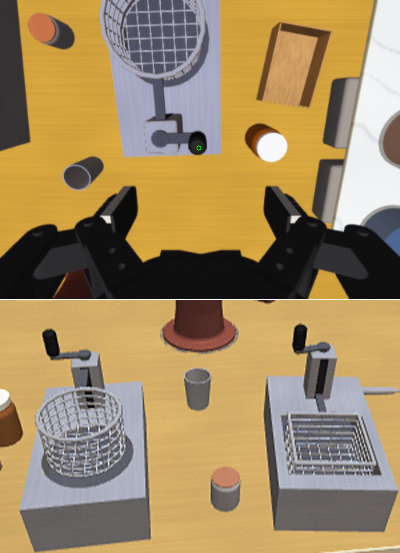

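The round basket is up at px (80,430). Its crank stands square to the well, with the knob at (198,147) under the predicted mark. The square basket is still down and the gripper is clear.

```bash
python3 -c "
from plant import manip
print(manip.job_done())"
```

```text
the job is handed in; nothing more can be done
None
```

I wound the round basket's crank clockwise to its upper stop, so the basket is fully up. I then let go of the knob and left the square basket's crank alone; the job was handed in at about 12.4 s, with no verdict returned.

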